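Hold the nasal bulb over the righted rinse beaker

TASK

The steel rinse beaker has toppled on the changing table: stand it upright on the table top and let go of it. Then lift the nasal bulb, nozzle down as it hangs, out of the clip-on shelf and carry it over the guard board without it touching anything or anything else being moved. Finish while still holding the bulb motionless and upright, its nozzle tip centred about a finger's width above the beaker's mouth, not touching the beaker.

Things in the scene. Friction and masses are not known exactly. Their poses are not given: they have to be found in the camera images.
- beaker_mid (a point): centre of the open straight-sided steel beaker, half-way up: 58 mm in outer diameter, 85 mm high, wall 3 mm, about 90 g. At first it lies on its side on the table, right of the guard board as the robot sees it, mouth pointing away from the robot, give or take some 60 degrees. z axis: along the beaker, out of its mouth (level when lying, up when standing)
- beaker_rim (a point): centre of the beaker's mouth, in the plane of its rim, 42.5 mm from its centre along its z axis (same axes); the mouth is 52 mm wide inside
- bulb_mid (a point): centre of the round body of the grey-green nasal bulb (rigid here, 50 g): body 46 mm in diameter, sides straight for 8 mm above and below this point, top 27 mm above it. Its flat collar (34 mm wide, 5 mm thick, underside 36 mm below this point) rests on the shelf, its nozzle (13 mm tapering to 7) hangs down through a shelf hole. z axis: up, away from the nozzle
- bulb_tip (a point): end of the bulb's nozzle, 76 mm below bulb_mid along its z axis (same axes)
- board: painted MDF guard board standing fixed on the table, 500 mm long (x axis), 18 mm thick (y axis), 130 mm high; origin at the middle of its underside, on the table. Same on both sides, small feet reach 35 mm to each side
- shelf: white plastic shelf clipped on the board's left side, fixed. Origin: centre of the plate's top face, 100 mm up. Plate 270 mm (x, along the board) by 150 (y, away from it), 6 mm lips. 21 mm holes at x = -85, 0, 85 mm: one holds the bulb, jar and rattle stand over the others. The board's face is at y = -80 mm; at the middle the 70 mm long spring clamp spans it, 62 mm above the plate
- jar_mid (a point): centre of a closed white cream jar, 48 mm in diameter, 48 mm high, standing on the shelf; to be left alone
- rattle_mid (a point): centre of a wooden dumbbell-shaped rattle, 40 mm in diameter, 84 mm high, standing on the shelf; to be left alone
- bottle_mid (a point): centre of an amber lotion bottle, 58 mm in diameter, 150 mm high with its spout, standing on the table close to the board on the beaker's side; to be left alone
- tin_mid (a point): centre of a round metal tin, 72 mm in diameter, 55 mm high, on the table; to be left alone
- brush_mid (a point): middle of a grey plastic hair brush lying on the table, 160 mm long (x axis), 32 mm wide, 22 mm high; to be left alone
- toy_mid (a point): centre of a turned wooden toy figure, 48 mm in diameter, 81 mm high, on the table; to be left alone
- thermometer_mid (a point): centre of a white digital thermometer lying on the table, 85 mm long (x axis) plus a 35 mm metal probe, 26 mm wide, 16 mm high; to be left alone
Not all that is in view belongs to the job. What is shaped like the part that bears bulb_mid but blue or pink is not meant.

How it is judged (in metres and radians):
On the way, in this order (a step that is already met when the one before it is completed fails the run):
1. the beaker stands upright on the table, released (angle between beaker_mid's own z axis and vertical below 0.1 rad and height (world z) of beaker_mid between 0.037 and 0.048 m and linear speed of beaker below 0.02 m/s and contact force between the fingers and beaker below 0.1 N), for 0.3 s.
2. the bulb is lifted out of the shelf, nozzle clear of its hole, in the gripper (z of bulb_tip in the frame of shelf above 0.01 m and contact force between the fingers and bulb above 0.5 N), for 0.1 s.
At the end, for the whole second after the job is handed in: The beaker stands upright on the table (within 0.10 rad, its centre 37 to 48 mm up), at rest and untouched by the robot; the bulb is held in the gripper at rest, within 0.17 rad of upright, its nozzle tip within 12 mm of the beaker's axis and 4 to 30 mm above its rim, not touching the beaker (all of step 1 and contact force between the arm and beaker below 0.1 N and horizontal distance between bulb_tip and beaker_rim below 0.012 m and z of bulb_tip in the frame of beaker_rim between 0.004 and 0.03 m and angle between bulb_mid's own z axis and vertical below 0.17 rad and linear speed of bulb below 0.02 m/s and contact force between the fingers and bulb above 0.5 N and contact force between bulb and beaker below 0.05 N); the arm keeps its last pose, push and grip.
It fails at once if a bystander (jar, rattle, bottle, tin, brush, toy, thermometer) is moved by more than 25 mm (distance of any of jar_mid, rattle_mid, bottle_mid, tin_mid, brush_mid, toy_mid, thermometer_mid from where it was at the start of the episode above 0.025 m).
It fails at once if the bulb strikes the guard board, the beaker or a bystander (contact force between bulb and board above 0.5 N or contact force between bulb and beaker above 0.5 N or contact force between bulb and jar above 0.5 N or contact force between bulb and rattle above 0.5 N or contact force between bulb and bottle above 0.5 N or contact force between bulb and tin above 0.5 N or contact force between bulb and brush above 0.5 N or contact force between bulb and toy above 0.5 N or contact force between bulb and thermometer above 0.5 N).
It fails at once if the bulb is dropped or laid on its side (angle between bulb_mid's own z axis and vertical above 0.8 rad).
It also fails if it takes over 72 s, if anything falls off the work surface, if the arm or the gripper's body presses on something with over 40 N, if the wrist force passes 120 N, or if a joint passes its speed limit or range.

ROBOT

A 6-joint arm with a two-finger parallel gripper is mounted at the origin on the work surface. World frame = base frame: x ahead of the robot, y to its left, z up, the work surface at z = 0. Lengths are in m, angles in degrees, forces in N, time in s.
With the tool pointing down it reaches from about 0.4 to 0.825 m from the base axis. Payload 7 kg.
Tool frame: the origin (TCP) lies at the very end of the fingers, on their centre line; the grasp point (between the pads) lies 19 mm behind it; z points along the fingers, y is the line along which they close (so a half turn about z gives the same grasp; the last joint's range is limited). The gripper opens to 88 mm and grips with 3 to 60 N. Pads are 19 mm wide; open, the fingers measure 130 mm over their backs; the gripper's body (78 mm by 193 mm) begins 47 mm behind the grasp point.
Start: joints at [-56.66, 20.546, 0.682, 0, -70.136, -16.507], TCP at [0.195, -0.646, 0.227] pointing down, gripper open.
Joint ranges: [-176.03, 176.03], [-82.01, 121.73], [-58.28, 71.71], [-173.87, 95.51], [-174.79, -0.11], [-173.66, 173.66]. Speed limits (degrees/s): [136.94, 136.94, 172.46, 180, 180, 180].

INTERFACE

Orientations are given as [roll, pitch, yaw] about the fixed x, y, z axes, in that order (R = Rz(yaw) Ry(pitch) Rx(roll)).
In Python, from plant import r gives the robot as it stands. The module is installed in compiled form; this text tells all that it offers.
- The arm moves only by the tool jog_arm, never from a script. Its arguments are lists of equal length, an entry for each row: "travel": the shift along the tool's x, y, z each as a share of 50 cm, from -1 to 1, a list of three; "dr": the turn, a rotation vector about the tool's x, y, z each as a share of 360 degrees, from -1 to 1, a list of three; "claw": the opening, from 0 (shut) to 1 (fully open). A call has exactly 10 rows; each row is the pose to reach, as a shift and turn from the pose commanded when the call began, along the tool's axes at that moment, turning the shorter way round; what a row does not reach only later rows make up. A row lasts 1/8 s, in which the tool goes at most 62.5 mm and 10.7 degrees, less where a joint would pass 70% of its speed; a pose out of reach is approached as far as the arm can. A call with a number of a shift or a turn outside -1 to 1 is refused whole. A call with a gripper value outside its range is refused whole. The fingers move at their own pace and stop on an object; "newtons" is the grip in N (left out, the last holds). Time passes only in rows, so rows that repeat a pose let the fingers close, or fill a call up. It gives the time, the measured TCP pose, the force, the opening and the grip force at its end, in the units of the state.
- r.get_state(): the state, without advancing time (a new reading comes with each control period).
- r.capture(name): name is "scene" or "top" or "wrist"; returns a dict with "pixels" (480x640x3 uint8, red, green, blue), "range_z" (480x640 float32, m along the optical axis (not along the pixel's ray), 0 where there is no reading), "fx", "fy", "cx", "cy" (pixels), "dist_coeffs" ([k1, k2, p1, p2, k3] as OpenCV has them; the pictures are not rectified), "position" and "attitude" of the camera in the world; the wrist camera has in their place "hand_eye" (4x4, takes a point from camera to tool coordinates, whose origin is the TCP and whose axes are the flange's). Camera axes: x right, y up, looking along -z (the intrinsics and any distortion apply to the point x, -y, -z); pixel columns grow to the right and rows downward; lengths in m; the calibration is good to about 2 mm. A picture is of the moment at which its call begins: read the wrist's pose just before it.
- r.close_job(): hands the job in; it is judged then, once.
Trained networks look in the newest picture that a camera, given by its name, has taken for a name from the list of things; names that differ only in an ending like _2 or _b are one class to them, and where a whole thing is asked for, a point or a joint stands for the part that bears it (a point fixed in the world has none). Each returns a list of dicts, best first, with "conf" (0 to 1); they miss things now and then, are a little off and sometimes report something else, mostly with a low value. They report only what shows in the picture. A call takes as long as a camera call. They do not tell look-alikes from the thing itself.
- r.boxes_of(name, camera): "extent" ([left, top, right, bottom] in pixels, round what is visible of it).
- r.regions_of(name, camera): "pixels" (480x640 bool, what is visible of it) and "extent" ([left, top, right, bottom] in pixels, round what is visible of it).
- r.tip_of(name, camera): "at" ([column, row] in pixels: a listed point, or the origin of a listed thing).
The state is a dict: "time_s": time; "joints": joint angles; "qd": joint speeds; "joint_torque": joint torques, N m; "tcp_pos": TCP position; "eef_rot": TCP orientation; "contact_force": force on the tool from outside, world axes, zero at the start; "moment": the same for the moment, N m; "gripper_width": finger opening in m; "gripper_force": force on a finger pad.
Only numpy, scipy, OpenCV 4.12 (cv2) and the standard library are available. Lean on these libraries where they do the work, as an engineer would, in place of code of your own. Each camera call takes 0.05 s, during which the arm holds its last target. There are 200 camera calls.

## Working session

There is one attempt and no reset: what is moved stays moved. The work goes in short steps, Python scripts to look and compute and a tool call to move; the robot and the scene stay as the last step left them, time stands still between calls to the robot, and variables do not carry over. Pictures are saved under pics/ and viewed, at most 10 in all, crops included, and the job is handed in when it is done.

Besides the shell and the picture viewer there is one more tool, called as name(argument=value, ...) on one line, values as JSON. jog_arm: Moves the arm, as the interface text tells. Its arguments: {"type":"object","properties":{"travel":{"type":"array"},"dr":{"type":"array"},"claw":{"type":"array"},"newtons":{"type":"number"}},"required":["travel","dr","claw"]}

```bash
mkdir -p pics; cat > h.py <<'E'
import numpy as np, cv2, json
from scipy.spatial.transform import Rotation as R
from plant import r
def cap(n):
    st=r.get_state(); c=r.capture(n)
    if n=="wrist":
        T=np.eye(4);T[:3,:3]=R.from_euler('xyz',st['eef_rot'],degrees=True).as_matrix();T[:3,3]=st['tcp_pos']
        M=T@np.array(c['hand_eye'])
    else:
        M=np.eye(4);a=np.array(c['attitude'],float)
        M[:3,:3]=a if a.shape==(3,3) else (R.from_euler('xyz',a,degrees=True).as_matrix() if a.size==3 else R.from_quat(a).as_matrix())
        M[:3,3]=c['position']
    c['M']=M; return c
def world(c,px=None):
    """world points of pixels Nx2 (col,row) or the full image"""
    full=px is None
    if full:
        u,v=np.meshgrid(np.arange(640),np.arange(480));px=np.c_[u.ravel(),v.ravel()]
    px=np.asarray(px,float)
    K=np.array([[c['fx'],0,c['cx']],[0,c['fy'],c['cy']],[0,0,1]])
    n=cv2.undistortPoints(px[:,None],K,np.array(c['dist_coeffs'],float))[:,0]
    i=np.round(px).astype(int);d=c['range_z'][i[:,1].clip(0,479),i[:,0].clip(0,639)]
    P=np.c_[n[:,0]*d,-n[:,1]*d,-d]@c['M'][:3,:3].T+c['M'][:3,3]
    P[d==0]=np.nan
    return P.reshape(480,640,3) if full else P
def save(c,n): cv2.imwrite('pics/'+n,c['pixels'][:,:,::-1])
E
python3 - <<'E'
from h import *
print(r.get_state())
for n in ("scene","top"):
    c=cap(n); save(c,n+'1.png'); print(n,c['position'],c['attitude'],c['fx'],c['dist_coeffs'])
    W=world(c); print(np.nanpercentile(W.reshape(-1,3),[2,50,98],axis=0))
    np.savez(n+'.npz',W=W,px=c['pixels'])
    for k in ("beaker_mid","bulb_mid","board","shelf","jar_mid","rattle_mid","bottle_mid","tin_mid","brush_mid","toy_mid","thermometer_mid"):
        for b in r.regions_of(k,n)[:4]:
            m=b['pixels']; p=W[m]; p=p[~np.isnan(p[:,0])]
            print(k,round(b['conf'],2),np.round(b['extent']),np.round(np.percentile(p,[3,50,97],axis=0),3).tolist() if len(p) else None)
E
```

```text
{'time_s': 0.0, 'joints': array([-5.66597317e+01,  2.05892611e+01,  6.34062181e-01, -2.19965585e-02,
       -7.01378274e+01, -1.65070598e+01]), 'qd': array([-0.05333072, -0.02193613,  0.12509421,  0.06168408,  0.00484925,
        0.02985791]), 'joint_torque': array([-6.36197856e-04, -5.82710767e+01,  2.93057996e+01,  6.99732274e+00,
        6.82371654e-03, -1.44211845e-04]), 'tcp_pos': array([ 0.19530695, -0.6455978 ,  0.22564354]), 'eef_rot': array([ 1.79904932e+02, -6.60852888e-03, -1.63174276e+02]), 'contact_force': array([-0.88304383, -0.00698954,  0.06586052]), 'moment': array([-0.02049433, -0.0253799 , -0.00340676]), 'gripper_force': 0.0, 'gripper_width': 0.08762979990274454}
scene [1.29863125 0.52033989 0.80608895] [ 50.9246378   -1.09341259 126.12062518] 448.5412066311569 [-0.0011902  0.         0.         0.         0.       ]
[[-1.72086155e+00 -1.81414367e+00 -7.54085321e-01]
 [ 4.95972810e-01 -1.05317969e-01  1.49660868e-03]
 [ 1.17648055e+00  6.90121968e-01  3.97465912e-01]]
beaker_mid 0.96 [209. 192. 245. 224.] [[0.53, -0.361, 0.004], [0.584, -0.324, 0.044], [0.613, -0.3
[... 2715 characters left out ...]
0.568, -0.333, 0.053], [0.61, -0.311, 0.06]]
rattle_mid 0.66 [226. 281. 257. 303.] [[0.458, 0.113, 0.111], [0.474, 0.129, 0.184], [0.492, 0.15, 0.188]]
tin_mid 0.62 [379. 143. 412. 181.] [[0.715, -0.202, 0.014], [0.742, -0.172, 0.054], [0.776, -0.142, 0.059]]
brush_mid 0.59 [127. 316. 199. 353.] [[0.373, 0.247, 0.004], [0.405, 0.332, 0.02], [0.436, 0.384, 0.026]]
toy_mid 0.86 [115. 203. 142. 221.] [[0.637, 0.362, 0.022], [0.651, 0.375, 0.048], [0.67, 0.395, 0.083]]
thermometer_mid 0.68 [376. 299. 391. 359.] [[0.357, -0.152, 0.007], [0.414, -0.14, 0.016], [0.458, -0.124, 0.021]]
thermometer_mid 0.41 [376. 141. 412. 184.] [[0.715, -0.202, 0.015], [0.742, -0.171, 0.054], [0.776, -0.141, 0.059]]
```

View pics/top1.png

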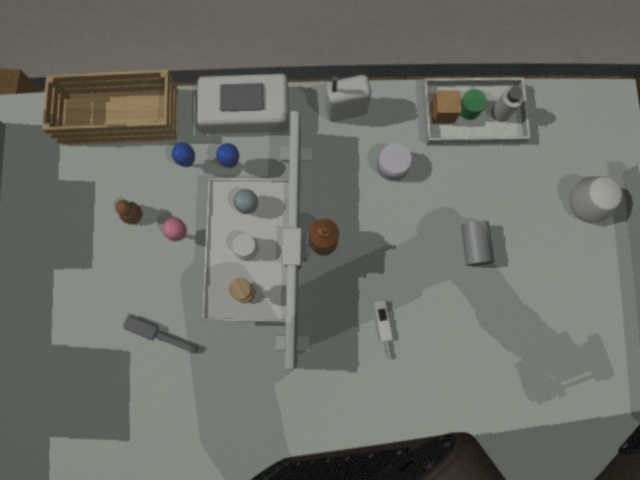

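```bash
python3 - <<'E'
from h import *
d=np.load('scene.npz');im=d['px'][170:370,190:490,::-1]
cv2.imwrite('pics/scenecrop.png',cv2.resize(im,None,fx=2.6,fy=2.6,interpolation=cv2.INTER_CUBIC))
# beaker shape from both clouds
P=[]
for n in ('top','scene'):
    W=np.load(n+'.npz')['W'].reshape(-1,3)
    k=(abs(W[:,0]-.57)<.1)&(abs(W[:,1]+.335)<.09)&(W[:,2]>.012)&(W[:,2]<.09); P.append(W[k]);q=W[k]
    print(n,len(q),q.mean(0),q.min(0),q.max(0))
    rc=cv2.minAreaRect(q[:,:2].astype(np.float32));print(rc)
np.save('bk.npy',np.vstack(P))
W=np.load('top.npz')['W'].reshape(-1,3)
for y in np.arange(-.5,.0,.05):
    k=(W[:,1]>y)&(W[:,1]<y+.05)&(W[:,2]>.1)&(W[:,2]<.25)&(W[:,0]>.25)
    if k.sum()>20: print(y,k.sum(),W[k].min(0),W[k].max(0))
# board top: line fit
k=(abs(W[:,2]-.131)<.006)&(W[:,1]>0)&(W[:,1]<.08)&(W[:,0]>.25)
q=W[k];print('board',cv2.minAreaRect(q[:,:2].astype(np.float32)),np.median(q,0))
# bulb
k=(np.hypot(W[:,0]-.645,W[:,1]-.124)<.035)&(W[:,2]>.108);q=W[k]
print('bulb',cv2.minEnclosingCircle(q[:,:2].astype(np.float32)),q.max(0),q.min(0))
E
```

```text
top 1232 [ 0.56903556 -0.33374397  0.04951307] [ 0.52676433 -0.3685717   0.01202867] [ 0.61517182 -0.30753974  0.06361648]
((0.5718045234680176, -0.3378874957561493), (0.08730821311473846, 0.05661686137318611), 3.468747138977051)
scene 547 [ 0.57498811 -0.32562489  0.04285635] [ 0.52589124 -0.36421224  0.0122935 ] [ 0.61703513 -0.30335757  0.06147226]
((0.5716181993484497, -0.33280009031295776), (0.05973219871520996, 0.0926218032836914), 87.86479949951172)
-0.45 185 [ 0.84876212 -0.43242642  0.10027389] [ 0.87792896 -0.40411791  0.12041374]
-0.15000000000000008 254 [ 0.85851224 -0.12375679  0.10009509] [ 0.91068932 -0.1001609   0.1247053 ]
-0.10000000000000009 631 [ 0.58325711 -0.099915    0.10001142] [ 0.91021348 -0.05001106  0.17636321]
-0.0500000000000001 810 [ 0.55870152 -0.04997696  0.10005759] [ 0.90000194 -0.00090804  0.17682822]
board ((0.5785624980926514, 0.03449761122465134), (0.04089287668466568, 0.4999483525753021), 89.00802612304688) [0.5648842  0.03818866 0.13003427]
bulb ((0.6460536122322083, 0.12466185539960861), 0.023712828755378723) [0.66966516 0.14780043 0.16677832] [0.62270702 0.1017684  0.11983671]
```

View pics/scenecrop.png

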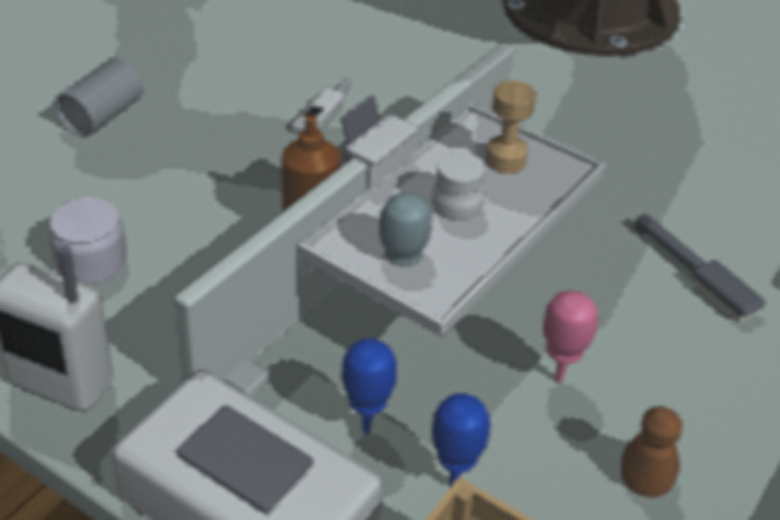

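Top view: the shelf bulb, grey-green, is at (245,200). Look-alikes are the blue ones at (183,154) and (228,155) and the pink one at (174,229), all in the air or on the table and the wrong colour. I choose (245,200). In the scene crop it sits on the shelf at (405,228). The beaker lies at (477,243) in the top view, its axis roughly along x.

```bash
cat >> h.py <<'E'
def plan(p,eul):
    """tool-frame shift/turn (shares) from the measured pose to the target"""
    s=r.get_state();A=R.from_euler('xyz',s['eef_rot'],degrees=True)
    t=A.inv().apply(np.array(p)-s['tcp_pos'])/.5
    B=eul if isinstance(eul,R) else R.from_euler('xyz',eul,degrees=True)
    d=np.degrees((A.inv()*B).as_rotvec())/360
    print('travel',np.round(t,4).tolist(),'dr',np.round(d,4).tolist(),'time',s['time_s'],'pos',np.round(s['tcp_pos'],4),'rot',np.round(s['eef_rot'],2),'w',round(s['gripper_width'],4))
E
python3 - <<'E'
from h import *
from scipy.optimize import least_squares
P=np.load('bk.npy');P=P[P[:,2]>.02]
def f(v):
    d=np.array([np.cos(v[2]),np.sin(v[2])]);n=np.array([-d[1],d[0]])
    return np.hypot((P[:,:2]-v[:2])@n,P[:,2]-.029)-.029
s=least_squares(f,[.571,-.337,.03],loss='soft_l1',f_scale=.002)
d=np.array([np.cos(s.x[2]),np.sin(s.x[2])]);a=(P[:,:2]-s.x[:2])@d
print(s.x,np.degrees(s.x[2]),np.percentile(a,[0,1,50,99,100]),np.median(abs(f(s.x))))
print('centre',s.x[:2]+d*(np.percentile(a,1)+np.percentile(a,99))/2)
plan([.53,-.337,.24],[180,0,180])
E
```

```text
[ 0.21945526 -0.36237589  0.06851976] 3.9258928741211627 [0.30673271 0.30996345 0.35288577 0.39481723 0.39735374] 0.0015346519970734322
centre [ 0.5710187  -0.33824907]
travel [-0.8194, 0.3978, -0.0269] dr [-0.0, -0.0, 0.0468] time 1.2 pos [ 0.1955 -0.6461  0.2266] rot [-180.     -0.   -163.16] w 0.0877
```

jog_arm(travel=[[-0.82,0.4,-0.03],[-0.82,0.4,-0.03],[-0.82,0.4,-0.03],[-0.82,0.4,-0.03],[-0.82,0.4,-0.03],[-0.82,0.4,-0.03],[-0.82,0.4,-0.03],[-0.82,0.4,-0.03],[-0.82,0.4,-0.03],[-0.82,0.4,-0.03]], dr=[[0,0,0.036],[0,0,0.036],[0,0,0.036],[0,0,0.036],[0,0,0.036],[0,0,0.036],[0,0,0.036],[0,0,0.036],[0,0,0.036],[0,0,0.036]], claw=[1,1,1,1,1,1,1,1,1,1], newtons=15)

```text
time_s: 2.45
tcp_pos: [0.5293, -0.3364, 0.2415]
eef_rot: [180.0, -0.0, -176.2]
contact_force: [0.2, -0.3, 0.5]
gripper_width: 0.0877
gripper_force: 0.0
```

```bash
python3 - <<'E'
from h import *
c=cap('wrist');save(c,'w1.png');W=world(c).reshape(-1,3);print(c['M'][:3,3])
k=(abs(W[:,0]-.57)<.1)&(abs(W[:,1]+.335)<.09)&(W[:,2]>.012)&(W[:,2]<.09)
if k.sum(): print(k.sum(),cv2.minAreaRect(W[k][:,:2].astype(np.float32)),W[k].max(0))
plan([.571,-.338,.12],R.from_euler('y',25,degrees=True)*R.from_euler('xyz',[180,0,-176],degrees=True))
E
```

```text
[ 0.46278807 -0.34118577  0.40056339]
4656 ((0.5721872448921204, -0.3396086096763611), (0.08568820357322693, 0.057745274156332016), 3.657028913497925) [ 0.61637487 -0.30850912  0.06097749]
travel [-0.0834, -0.0082, 0.2431] dr [-0.0047, 0.0692, -0.0005] time 2.5 pos [ 0.5291 -0.3367  0.2416] rot [ 1.8000e+02 -1.0000e-02 -1.7619e+02] w 0.0878
```

View pics/w1.png

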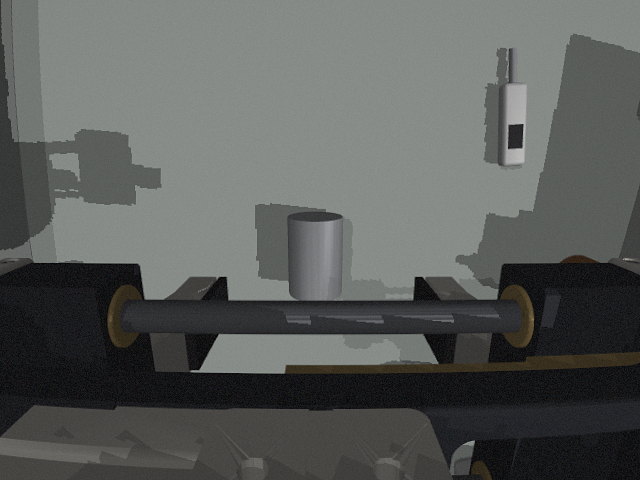

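Wrist view: the beaker is at (315,255), nearly along the tool x axis, with the thermometer at (513,125). It doesn't show which end is the mouth, so I'll check depth at both ends.

```bash
python3 - <<'E'
from h import *
c=np.array([.5715,-.339,.029]);a=np.radians(3.8);d=np.array([np.cos(a),np.sin(a),0])
def chk(W,n):
    q=W.reshape(-1,3)-c;t=q@d;rad=np.linalg.norm(q-t[:,None]*d,axis=1)
    k=(rad<.0235)&(abs(t)<.055)
    print(n,k.sum(),np.round(np.sort(t[k])[::max(1,k.sum()//25)],3))
chk(np.load('scene.npz')['W'],'scene')
w=cap('wrist');chk(world(w),'wrist')
for k in('beaker_mid','beaker_rim'):
    for cam in('wrist','scene','top'):
        if cam!='wrist': cc=cap(cam)
        else: cc=w
        for b in r.tip_of(k,cam)[:2]: print(k,cam,b['conf'],b['at'],world(cc,[b['at']]))
s=np.load('scene.npz')['px'][180:235,200:255,::-1]
cv2.imwrite('pics/bk.png',cv2.resize(s,None,fx=10,fy=10,interpolation=cv2.INTER_CUBIC))
E
```

```text
scene 43 [0.009 0.012 0.012 0.013 0.014 0.014 0.018 0.018 0.019 0.019 0.022 0.023
 0.023 0.023 0.024 0.024 0.027 0.027 0.027 0.027 0.029 0.03  0.03  0.032
 0.032 0.033 0.037 0.037 0.038 0.038 0.039 0.04  0.04  0.04  0.04  0.04
 0.041 0.041 0.041 0.042 0.042 0.043 0.044]
wrist 300 [-0.042 -0.042 -0.042 -0.042 -0.042 -0.042 -0.042 -0.042 -0.042 -0.042
 -0.042 -0.042 -0.042 -0.042 -0.042 -0.042 -0.042 -0.042 -0.042 -0.042
 -0.042 -0.042 -0.042 -0.042 -0.042]
beaker_mid scene 0.96 [224.7, 208.3] [[ 0.59817007 -0.31856099  0.04870341]]
beaker_rim wrist 0.57 [316.7, 291.9] [[ 0.60256603 -0.33574138  0.05886949]]
beaker_rim scene 0.55 [220.5, 213.7] [[ 0.58838898 -0.35281949  0.00854743]]
beaker_rim top 0.5 [240.1, 289.1] [[0.47463805 0.13049808 0.18244779]]
```

View pics/bk.png

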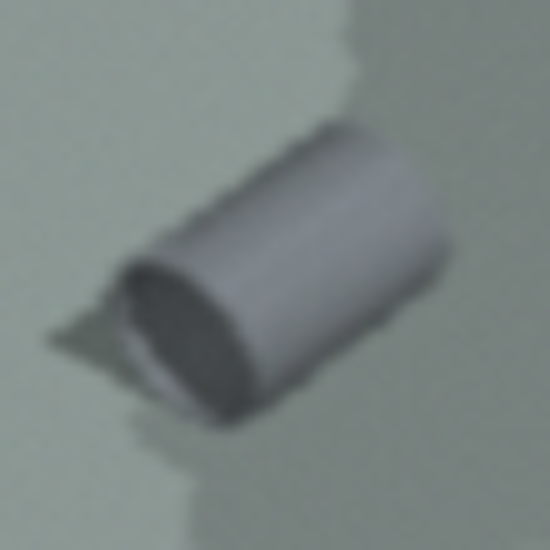

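The beaker crop shows the dark mouth at lower left (190,345), so it points to +x. The closed base faces the robot, in agreement with depth. I'll grasp with the tool tilted 25° back.

```bash
python3 - <<'E'
from h import *
a=np.radians(3.8);d=np.array([np.cos(a),np.sin(a),0]);lat=np.array([-d[1],d[0],0])
B=R.from_rotvec(lat*np.radians(25))*R.from_euler('xyz',[180,0,-176.2],degrees=True)
z=B.apply([0,0,1]);g=np.array([.5718,-.339,.031])+.012*d
plan(g+.019*z-.09*z,B); plan(g+.019*z,B)
E
```

```text
travel [-0.1672, -0.0118, 0.2924] dr [-0.0, 0.0694, 0.0002] time 3.05 pos [ 0.5299 -0.336   0.2416] rot [ 180.      0.   -176.13] w 0.0876
travel [-0.0911, -0.0117, 0.4556] dr [-0.0, 0.0694, 0.0002] time 3.05 pos [ 0.5299 -0.336   0.2416] rot [ 180.      0.   -176.13] w 0.0876
```

jog_arm(travel=[[-0.167,-0.012,0.15],[-0.167,-0.012,0.29],[-0.167,-0.012,0.29],[-0.167,-0.012,0.29],[-0.167,-0.012,0.29],[-0.167,-0.012,0.29],[-0.167,-0.012,0.29],[-0.167,-0.012,0.29],[-0.167,-0.012,0.29],[-0.167,-0.012,0.29]], dr=[[0,0.0694,0],[0,0.0694,0],[0,0.0694,0],[0,0.0694,0],[0,0.0694,0],[0,0.0694,0],[0,0.0694,0],[0,0.0694,0],[0,0.0694,0],[0,0.0694,0]], claw=[1,1,1,1,1,1,1,1,1,1])

```text
time_s: 4.3
tcp_pos: [0.6136, -0.3362, 0.0967]
eef_rot: [180.0, -25.0, -176.1]
contact_force: [-0.1, -0.1, -0.2]
gripper_width: 0.0878
gripper_force: 0.0
```

```bash
python3 - <<'E'
from h import *
a=np.radians(3.8);d=np.array([np.cos(a),np.sin(a),0]);lat=np.array([-d[1],d[0],0])
B=R.from_rotvec(lat*np.radians(25))*R.from_euler('xyz',[180,0,-176.2],degrees=True)
z=B.apply([0,0,1]);g=np.array([.5718,-.339,.031])+.012*d
plan(g+.019*z,B);print(r.get_state()['joints'])
E
```

```text
travel [-0.0014, 0.0001, 0.1824] dr [-0.0001, 0.0001, 0.0002] time 4.3 pos [ 0.6136 -0.3362  0.0967] rot [ 180.    -24.97 -176.13] w 0.0878
[ -9.6825763   41.86542113  12.96643165   5.69308392 -85.4852559
 -78.12505273]
```

jog_arm(travel=[[0,0,0.05],[0,0,0.1],[0,0,0.15],[0,0,0.18],[0,0,0.18],[0,0,0.18],[0,0,0.18],[0,0,0.18],[0,0,0.18],[0,0,0.18]], dr=[[0,0,0],[0,0,0],[0,0,0],[0,0,0],[0,0,0],[0,0,0],[0,0,0],[0,0,0],[0,0,0],[0,0,0]], claw=[1,1,1,1,1,0.5,0.5,0.5,0.5,0.5], newtons=20)

```text
time_s: 5.55
tcp_pos: [0.5761, -0.3389, 0.0154]
eef_rot: [-180.0, -24.9, -176.1]
contact_force: [1.4, 0.3, 3.0]
gripper_width: 0.0583
gripper_force: 20.0
```

```bash
cat > t.py <<'E'
from h import *
a=np.radians(3.8);d=np.array([np.cos(a),np.sin(a),0]);lat=np.array([-d[1],d[0],0])
def tilt(deg): return R.from_rotvec(lat*np.radians(deg))*R.from_euler('xyz',[180,0,-176.2],degrees=True)
E
python3 - <<'E'
from t import *
p=r.get_state()['tcp_pos']
plan(p+[0,0,.12],tilt(25)); plan([.583,-.338,.0478+.1],tilt(-65))
E
```

```text
travel [0.1012, -0.0001, -0.2176] dr [-0.0002, 0.0002, 0.0002] time 5.55 pos [ 0.5761 -0.3389  0.0154] rot [-179.98  -24.94 -176.12] w 0.0583
travel [0.0992, 0.0007, -0.2459] dr [0.0, -0.2498, 0.0003] time 5.55 pos [ 0.5761 -0.3389  0.0154] rot [-179.98  -24.94 -176.12] w 0.0583
```

jog_arm(travel=[[0.04,0,-0.08],[0.08,0,-0.16],[0.1,0,-0.22],[0.1,0,-0.23],[0.1,0,-0.245],[0.1,0,-0.245],[0.1,0,-0.245],[0.1,0,-0.245],[0.1,0,-0.245],[0.1,0,-0.245]], dr=[[0,0,0],[0,0,0],[0,-0.02,0],[0,-0.045,0],[0,-0.07,0],[0,-0.095,0],[0,-0.12,0],[0,-0.145,0],[0,-0.16,0],[0,-0.16,0]], claw=[0.5,0.5,0.5,0.5,0.5,0.5,0.5,0.5,0.5,0.5])

```text
time_s: 6.8
tcp_pos: [0.5805, -0.3389, 0.147]
eef_rot: [179.9, 32.6, -176.3]
contact_force: [0.1, 0.0, 0.0]
gripper_width: 0.0583
gripper_force: 20.0
```

```bash
python3 - <<'E'
from t import *
print(r.get_state()['joints'])
plan([.583,-.338,.0478+.1],tilt(-65))
E
```

```text
[-23.92246763  13.3745181  -18.03310951 -28.07347878 -32.22406817
 -41.94182807]
travel [-0.0052, 0.0014, 0.0014] dr [-0.0, -0.09, -0.0003] time 6.8 pos [ 0.5805 -0.3389  0.147 ] rot [ 179.91   32.6  -176.33] w 0.0583
```

jog_arm(travel=[[0,0,0],[0,0,0],[0,0,0],[0,0,0],[-0.005,0,0],[-0.005,0,0],[-0.005,0,0],[-0.005,0,0],[-0.005,0,0],[-0.005,0,0]], dr=[[0,-0.012,0],[0,-0.024,0],[0,-0.036,0],[0,-0.048,0],[0,-0.06,0],[0,-0.072,0],[0,-0.082,0],[0,-0.09,0],[0,-0.09,0],[0,-0.09,0]], claw=[0.5,0.5,0.5,0.5,0.5,0.5,0.5,0.5,0.5,0.5])

```text
time_s: 8.05
tcp_pos: [0.5844, -0.3381, 0.1482]
eef_rot: [179.9, 64.9, -176.1]
contact_force: [-0.3, 0.1, -0.4]
gripper_width: 0.0582
gripper_force: 20.0
```

```bash
python3 - <<'E'
from t import *
print(r.get_state()['joints'])
plan([.583,-.338,.0478+.01],tilt(-65))
c=cap('scene');save(c,'s2.png');W=world(c)
im=c['pixels'][100:300,120:320,::-1];cv2.imwrite('pics/s2.png',cv2.resize(im,None,fx=3,fy=3))
E
```

```text
[-55.72012586  21.12930944 -20.53556296 -89.05773594 -51.43749987
  34.40508582]
travel [0.1649, 0.0003, 0.0742] dr [0.0004, -0.0002, 0.0001] time 8.05 pos [ 0.5844 -0.3381  0.1482] rot [ 179.93   64.91 -176.11] w 0.0582
```

View pics/s2.png

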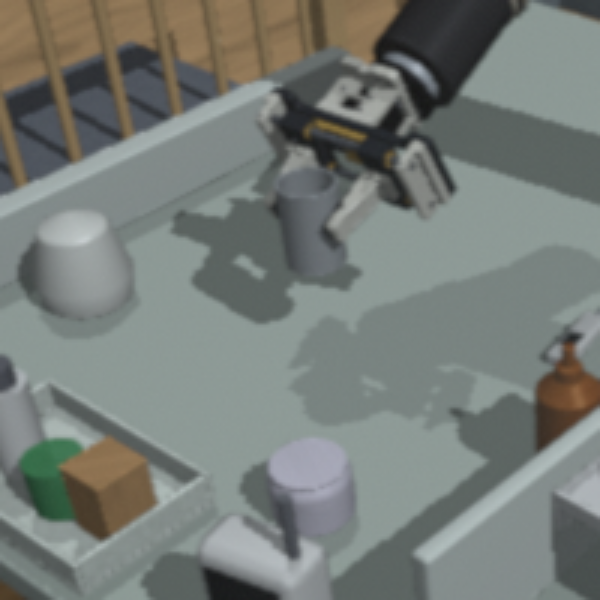

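The beaker hangs upright in the fingers, mouth up, at crop (308,180). Lowering.

jog_arm(travel=[[0.04,0,0.018],[0.08,0,0.036],[0.12,0,0.054],[0.145,0,0.066],[0.155,0,0.07],[0.165,0,0.074],[0.165,0,0.074],[0.165,0,0.074],[0.165,0,0.074],[0.165,0,0.074]], dr=[[0,0,0],[0,0,0],[0,0,0],[0,0,0],[0,0,0],[0,0,0],[0,0,0],[0,0,0],[0,0,0],[0,0,0]], claw=[0.5,0.5,0.5,0.5,0.5,0.5,0.5,0.5,0.5,0.5])

```text
time_s: 9.35
tcp_pos: [0.583, -0.3384, 0.0584]
eef_rot: [-179.9, 65.0, -176.1]
contact_force: [-0.1, -0.1, -2.0]
gripper_width: 0.0584
gripper_force: 20.0
```

```bash
python3 - <<'E'
from t import *
c=cap('scene');W=world(c).reshape(-1,3)
k=(np.hypot(W[:,0]-.57,W[:,1]+.338)<.05)&(W[:,2]>.012)&(W[:,2]<.13)
m=W[k];print(k.sum(),np.percentile(m[:,2],[0,1,50,99,100]))
T=np.load('top.npz')
plan([.583,-.338,.0478],tilt(-65))
E
```

```text
787 [0.01203009 0.01441041 0.07394269 0.12188293 0.12708586]
travel [0.0191, 0.0008, 0.009] dr [0.0002, 0.0001, 0.0001] time 9.4 pos [ 0.583  -0.3384  0.0583] rot [-179.95   65.03 -176.09] w 0.0584
```

jog_arm(travel=[[0.004,0,0.002],[0.008,0,0.004],[0.011,0,0.005],[0.014,0,0.0065],[0.016,0,0.0075],[0.018,0,0.0085],[0.018,0,0.0085],[0.018,0,0.0085],[0.018,0,0.0085],[0.018,0,0.0085]], dr=[[0,0,0],[0,0,0],[0,0,0],[0,0,0],[0,0,0],[0,0,0],[0,0,0],[0,0,0],[0,0,0],[0,0,0]], claw=[0.5,0.5,0.5,0.5,0.5,0.5,0.5,0.5,0.5,0.5])

```text
time_s: 10.65
tcp_pos: [0.583, -0.3383, 0.0482]
eef_rot: [-180.0, 65.0, -176.1]
contact_force: [0.7, -1.4, -0.7]
gripper_width: 0.0583
gripper_force: 20.0
```

jog_arm(travel=[[0.001,0,0.0005],[0.002,0,0.001],[0.002,0,0.001],[0.002,0,0.001],[0.002,0,0.001],[0.002,0,0.001],[0.002,0,0.001],[0.002,0,0.001],[0.002,0,0.001],[0.002,0,0.001]], dr=[[0,0,0],[0,0,0],[0,0,0],[0,0,0],[0,0,0],[0,0,0],[0,0,0],[0,0,0],[0,0,0],[0,0,0]], claw=[0.5,0.5,0.5,0.5,0.5,0.5,0.5,0.5,0.5,0.5])

```text
time_s: 11.9
tcp_pos: [0.5831, -0.3383, 0.0472]
eef_rot: [-180.0, 65.0, -176.1]
contact_force: [-1.4, 0.4, 3.7]
gripper_width: 0.0584
gripper_force: 20.0
```

jog_arm(travel=[[0,0,0],[0,0,0],[0,0,0],[0,0,0],[0,0,0],[0,0,-0.05],[0,0,-0.1],[0,0,-0.17],[0,0,-0.24],[0,0,-0.28]], dr=[[0,0,0],[0,0,0],[0,0,0],[0,0,0],[0,0,0],[0,0,0],[0,0,0],[0,0,0],[0,0,0],[0,0,0]], claw=[0.6,0.7,0.8,0.9,1,1,1,1,1,1])

```text
time_s: 13.15
tcp_pos: [0.4544, -0.3474, 0.1075]
eef_rot: [-179.8, 65.0, -176.0]
contact_force: [0.2, -0.4, 0.4]
gripper_width: 0.0875
gripper_force: 0.0
```

```bash
python3 - <<'E'
from t import *
print(r.get_state()['joints'],r.get_state()['tcp_pos'])
for n in('top','scene'):
    c=cap(n);W=world(c).reshape(-1,3)
    k=(np.hypot(W[:,0]-.57,W[:,1]+.338)<.06)&(W[:,2]>.075)&(W[:,2]<.1);q=W[k]
    print(n,k.sum(),q.min(0),q.max(0),cv2.minEnclosingCircle(q[:,:2].astype(np.float32)),np.median(q,0))
    k=(np.hypot(W[:,0]-.57,W[:,1]+.338)<.06)&(W[:,2]>.015)&(W[:,2]<.03);q=W[k];print(' low',q.min(0),q.max(0))
E
```

```text
[-70.66792546  24.02690141 -27.20999746 -85.11322298 -61.20346271
  46.60579041] [ 0.45436524 -0.34738259  0.10747353]
top 195 [ 0.53997289 -0.36685818  0.0750325 ] [ 0.59844175 -0.31068115  0.09070485] ((0.5693034529685974, -0.3379746079444885), 0.02980509027838707) [ 0.56764388 -0.33969773  0.08347891]
 low [ 0.54010447 -0.36526711  0.01519878] [ 0.59541366 -0.31002895  0.02987832]
scene 149 [ 0.53743707 -0.36442192  0.07504295] [ 0.59774795 -0.30526467  0.08993401] ((0.5683075189590454, -0.33503425121307373), 0.030995234847068787) [ 0.57000542 -0.33627371  0.08222652]
 low [ 0.55152532 -0.35406025  0.01502215] [ 0.59732454 -0.30598957  0.02994019]
```

Beaker stands at about (.569,-.337), with its rim at .085. Next the bulb: rise and turn the tool down.

```bash
python3 - <<'E'
from t import *
plan([.50,-.25,.36],[180,0,180])
c=cap('top');W=world(c).reshape(-1,3)
k=(W[:,2]>.14)&(W[:,2]<.3)&(W[:,1]>-.12)&(W[:,1]<.01)&(W[:,0]>.5)&(W[:,0]<.7);q=W[k];print('bottle',q.min(0),q.max(0))
E
```

```text
travel [-0.5017, 0.1881, -0.1199] dr [0.0056, 0.1806, 0.0095] time 13.25 pos [ 0.4548 -0.3478  0.1075] rot [-179.69   65.03 -175.95] w 0.0876
bottle [ 0.53251079 -0.02784556  0.14202118] [0.59174624 0.00997182 0.16503528]
```

jog_arm(travel=[[-0.1,0.0,-0.1],[-0.2,0.0,-0.12],[-0.3,0.05,-0.12],[-0.4,0.1,-0.12],[-0.5,0.19,-0.12],[-0.5,0.19,-0.12],[-0.5,0.19,-0.12],[-0.5,0.19,-0.12],[-0.5,0.19,-0.12],[-0.5,0.19,-0.12]], dr=[[0.0056,0.18,0.0095],[0.0056,0.18,0.0095],[0.0056,0.18,0.0095],[0.0056,0.18,0.0095],[0.0056,0.18,0.0095],[0.0056,0.18,0.0095],[0.0056,0.18,0.0095],[0.0056,0.18,0.0095],[0.0056,0.18,0.0095],[0.0056,0.18,0.0095]], claw=[1,1,1,1,1,1,1,1,1,1])

```text
time_s: 14.55
tcp_pos: [0.5044, -0.246, 0.357]
eef_rot: [179.8, -0.0, -179.6]
contact_force: [-0.1, 0.2, -1.1]
gripper_width: 0.0879
gripper_force: 0.0
```

```bash
python3 - <<'E'
from t import *
print(r.get_state()['joints'])
plan([.646,.1247,.33],[180,0,180])
E
```

```text
[ -6.12440631   6.5411004   -1.00702601  -0.15064266 -82.49326778
 -83.47395995]
travel [-0.2881, 0.7394, 0.0559] dr [0.0004, -0.0001, 0.0011] time 14.55 pos [ 0.5044 -0.246   0.357 ] rot [ 1.7985e+02 -2.0000e-02 -1.7962e+02] w 0.0879
```

jog_arm(travel=[[-0.288,0.74,0],[-0.288,0.74,0],[-0.288,0.74,0],[-0.288,0.74,0],[-0.288,0.74,0.03],[-0.288,0.74,0.05],[-0.288,0.74,0.056],[-0.288,0.74,0.056],[-0.288,0.74,0.056],[-0.288,0.74,0.056]], dr=[[0,0,0.001],[0,0,0.001],[0,0,0.001],[0,0,0.001],[0,0,0.001],[0,0,0.001],[0,0,0.001],[0,0,0.001],[0,0,0.001],[0,0,0.001]], claw=[1,1,1,1,1,1,1,1,1,1])

```text
time_s: 15.8
tcp_pos: [0.6443, 0.1205, 0.3323]
eef_rot: [179.8, 0.3, 179.7]
contact_force: [0.0, 0.3, -0.6]
gripper_width: 0.0878
gripper_force: 0.0
```

```bash
python3 - <<'E'
from t import *
print(r.get_state()['joints'])
c=cap('wrist');W=world(c).reshape(-1,3)
k=(np.hypot(W[:,0]-.646,W[:,1]-.125)<.035)&(W[:,2]>.112)&(W[:,2]<.18);q=W[k]
if len(q):
    print(k.sum(),q.min(0),q.max(0),cv2.minEnclosingCircle(q[:,:2].astype(np.float32)))
    hi=q[q[:,2]>.145];s,*_=np.linalg.lstsq(np.c_[2*q,np.ones(len(q))],(q**2).sum(1),rcond=None);print('sphere',s)
k=(abs(W[:,2]-.1)<.004)&(W[:,1]>.06)&(W[:,1]<.2)&(W[:,0]>.42)&(W[:,0]<.69);print('shelf z',np.median(W[k],0) if k.any() else 0)
plan([.646,.1247,.119],[180,0,180])
save(c,'w3.png')
E
```

```text
[ 2.75815413e+01  1.60257901e+01  7.77327669e+00 -4.05176888e-02
 -8.14431197e+01 -1.17893943e+02]
1743 [0.62392027 0.10191493 0.1281183 ] [0.66947548 0.14699416 0.16543745] ((0.646590530872345, 0.12473471462726593), 0.023099394515156746)
sphere [ 0.64669334  0.12457086  0.14158854 -0.45323791]
shelf z [0.54922101 0.13053222 0.10086816]
travel [-0.0014, 0.0071, 0.4267] dr [0.0005, 0.0007, -0.0009] time 15.85 pos [0.6443 0.1205 0.3324] rot [179.82   0.26 179.68] w 0.0877
```

View pics/w3.png

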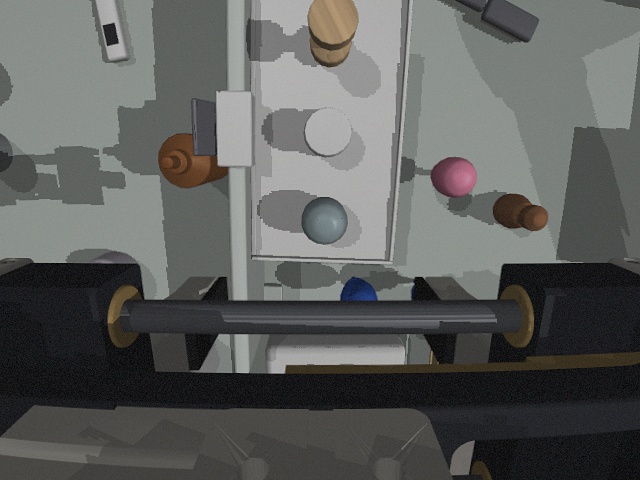

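Wrist view: the grey-green bulb is at (324,220) on the shelf beside the jar (328,132). This is the right one, and no neighbour stands in line with the fingers.

jog_arm(travel=[[-0.002,0.007,0.08],[-0.002,0.007,0.16],[-0.002,0.007,0.22],[-0.002,0.007,0.26],[-0.002,0.007,0.28],[-0.002,0.007,0.28],[-0.002,0.007,0.28],[-0.002,0.007,0.28],[-0.002,0.007,0.28],[-0.002,0.007,0.28]], dr=[[0.0005,0.0007,-0.001],[0.0005,0.0007,-0.001],[0.0005,0.0007,-0.001],[0.0005,0.0007,-0.001],[0.0005,0.0007,-0.001],[0.0005,0.0007,-0.001],[0.0005,0.0007,-0.001],[0.0005,0.0007,-0.001],[0.0005,0.0007,-0.001],[0.0005,0.0007,-0.001]], claw=[1,1,1,1,1,1,1,1,1,1])

```text
time_s: 17.1
tcp_pos: [0.646, 0.1256, 0.1917]
eef_rot: [-180.0, -0.0, -179.9]
contact_force: [0.3, 0.3, -0.4]
gripper_width: 0.0874
gripper_force: 0.0
```

```bash
python3 - <<'E'
from t import *
plan([.6465,.1247,.118],[180,0,180])
E
```

```text
travel [-0.0012, -0.0017, 0.1474] dr [-0.0001, -0.0001, 0.0003] time 17.1 pos [0.646  0.1256 0.1917] rot [-1.7997e+02 -5.0000e-02 -1.7988e+02] w 0.0874
```

jog_arm(travel=[[-0.001,-0.002,0.04],[-0.001,-0.002,0.08],[-0.001,-0.002,0.12],[-0.001,-0.002,0.147],[-0.001,-0.002,0.147],[-0.001,-0.002,0.147],[-0.001,-0.002,0.147],[-0.001,-0.002,0.147],[-0.001,-0.002,0.147],[-0.001,-0.002,0.147]], dr=[[0,0,0],[0,0,0],[0,0,0],[0,0,0],[0,0,0],[0,0,0],[0,0,0],[0,0,0],[0,0,0],[0,0,0]], claw=[1,1,1,1,1,1,0.75,0.55,0.45,0.4], newtons=15)

```text
time_s: 18.35
tcp_pos: [0.6464, 0.1245, 0.1181]
eef_rot: [-180.0, -0.1, -179.9]
contact_force: [0.4, -0.7, 0.1]
gripper_width: 0.0531
gripper_force: 0.0
```

jog_arm(travel=[[0,0,0],[0,0,0],[0,0,0],[0,0,0],[0,0,-0.02],[0,0,-0.05],[0,0,-0.08],[0,0,-0.12],[0,0,-0.16],[0,0,-0.2]], dr=[[0,0,0],[0,0,0],[0,0,0],[0,0,0],[0,0,0],[0,0,0],[0,0,0],[0,0,0],[0,0,0],[0,0,0]], claw=[0.4,0.4,0.4,0.4,0.4,0.4,0.4,0.4,0.4,0.4])

```text
time_s: 19.6
tcp_pos: [0.6466, 0.1246, 0.2199]
eef_rot: [-180.0, -0.0, -179.9]
contact_force: [0.7, 0.4, -0.9]
gripper_width: 0.0449
gripper_force: 15.0
```

jog_arm(travel=[[0,0,-0.05],[0,0,-0.1],[0,0,-0.15],[0,0,-0.19],[0,0,-0.22],[0,0,-0.22],[0,0,-0.22],[0,0,-0.22],[0,0,-0.22],[0,0,-0.22]], dr=[[0,0,0],[0,0,0],[0,0,0],[0,0,0],[0,0,0],[0,0,0],[0,0,0],[0,0,0],[0,0,0],[0,0,0]], claw=[0.4,0.4,0.4,0.4,0.4,0.4,0.4,0.4,0.4,0.4])

```text
time_s: 20.85
tcp_pos: [0.6465, 0.1246, 0.3276]
eef_rot: [-179.9, -0.1, -179.9]
contact_force: [-0.5, -0.7, -0.9]
gripper_width: 0.0455
gripper_force: 15.0
```

```bash
python3 - <<'E'
from t import *
plan([.569,-.337,.33],[180,0,180])
c=cap('scene');W=world(c).reshape(-1,3);s=r.get_state()['tcp_pos']
k=(np.hypot(W[:,0]-s[0],W[:,1]-s[1])<.03)&(W[:,2]<s[2]-.003)&(W[:,2]>.2);q=W[k];print(q.min(0),q[q[:,2]<q[:,2].min()+.02].mean(0))
E
```

```text
travel [0.1568, -0.9229, -0.0037] dr [-0.0002, -0.0003, 0.0003] time 20.85 pos [0.6465 0.1246 0.3276] rot [-1.7994e+02 -1.0000e-01 -1.7989e+02] w 0.0455
[0.63706223 0.11209528 0.27213948] [0.64732863 0.12864933 0.28191562]
```

jog_arm(travel=[[0.005,-0.03,0],[0.016,-0.09,0],[0.03,-0.17,0],[0.044,-0.26,0],[0.06,-0.35,0],[0.076,-0.44,0],[0.09,-0.53,0],[0.104,-0.61,0],[0.117,-0.69,0],[0.127,-0.75,0]], dr=[[0,0,0],[0,0,0],[0,0,0],[0,0,0],[0,0,0],[0,0,0],[0,0,0],[0,0,0],[0,0,0],[0,0,0]], claw=[0.4,0.4,0.4,0.4,0.4,0.4,0.4,0.4,0.4,0.4])

```text
time_s: 22.15
tcp_pos: [0.5828, -0.2527, 0.3285]
eef_rot: [-179.9, -0.1, -179.9]
contact_force: [0.1, 0.4, -1.7]
gripper_width: 0.0453
gripper_force: 15.0
```

jog_arm(travel=[[0.01,-0.05,0],[0.018,-0.1,0],[0.025,-0.14,0],[0.029,-0.165,0],[0.03,-0.172,0],[0.03,-0.172,0],[0.03,-0.172,0],[0.03,-0.172,0],[0.03,-0.172,0],[0.03,-0.172,0]], dr=[[0,0,0],[0,0,0],[0,0,0],[0,0,0],[0,0,0],[0,0,0],[0,0,0],[0,0,0],[0,0,0],[0,0,0]], claw=[0.4,0.4,0.4,0.4,0.4,0.4,0.4,0.4,0.4,0.4])

```text
time_s: 23.4
tcp_pos: [0.5691, -0.3363, 0.3284]
eef_rot: [-180.0, -0.1, -179.9]
contact_force: [-0.6, -1.2, -0.5]
gripper_width: 0.0455
gripper_force: 15.0
```

```bash
python3 - <<'E'
from t import *
plan([.569,-.337,.20],[180,0,180])
s=r.get_state()['tcp_pos']
def circ(q):  # xy circle fit
    o,*_=np.linalg.lstsq(np.c_[2*q[:,:2],np.ones(len(q))],(q[:,:2]**2).sum(1),rcond=None);return o[0],o[1],np.sqrt(o[2]+o[0]**2+o[1]**2)
for n in('scene','wrist','top'):
    W=world(cap(n)).reshape(-1,3);h=np.hypot(W[:,0]-.569,W[:,1]+.337)
    k=(h>.024)&(h<.036)&(W[:,2]>.02)&(W[:,2]<.08)
    if k.sum()>20: print(n,k.sum(),'beaker',circ(W[k]))
    k=(np.hypot(W[:,0]-s[0],W[:,1]-s[1])<.03)&(W[:,2]<s[2]-.03)&(W[:,2]>.2)
    if k.any(): q=W[k];print(n,'nozzle',len(q),q.min(0)[2],np.median(q,0))
E
```

```text
travel [-0.0001, -0.0012, 0.2568] dr [-0.0001, -0.0002, 0.0004] time 23.4 pos [ 0.5691 -0.3363  0.3284] rot [-1.7996e+02 -6.0000e-02 -1.7987e+02] w 0.0455
scene 432 beaker (np.float64(0.5685008350538681), np.float64(-0.33565109539907434), np.float64(0.02772024894612384))
scene nozzle 34 0.2710239428354889 [ 0.56981847 -0.33124083  0.28579763]
wrist 622 beaker (np.float64(0.5680783000119293), np.float64(-0.3390095181764725), np.float64(0.027149416457693108))
```

jog_arm(travel=[[0.001,-0.002,0.03],[0.001,-0.002,0.08],[0.001,-0.002,0.14],[0.001,-0.002,0.19],[0.001,-0.002,0.23],[0.001,-0.002,0.26],[0.001,-0.002,0.285],[0.001,-0.002,0.305],[0.001,-0.002,0.315],[0.001,-0.002,0.315]], dr=[[0,0,0],[0,0,0],[0,0,0],[0,0,0],[0,0,0],[0,0,0],[0,0,0],[0,0,0],[0,0,0],[0,0,0]], claw=[0.4,0.4,0.4,0.4,0.4,0.4,0.4,0.4,0.4,0.4])

```text
time_s: 24.8
tcp_pos: [0.5683, -0.3376, 0.1708]
eef_rot: [-180.0, -0.1, -179.9]
contact_force: [-0.4, 0.0, -0.9]
gripper_width: 0.0457
gripper_force: 15.0
```

```bash
python3 - <<'E'
from t import *
plan([.5685,-.3373,.159],[180,0,180])
c=cap('scene');im=c['pixels'][130:255,150:300,::-1]
cv2.imwrite('pics/s4.png',cv2.resize(im,None,fx=4.6,fy=4.6,interpolation=cv2.INTER_CUBIC))
s=r.get_state()['tcp_pos'];W=world(c).reshape(-1,3)
k=(np.hypot(W[:,0]-s[0],W[:,1]-s[1])<.02)&(W[:,2]<s[2]-.03)&(W[:,2]>.095);q=W[k];print(len(q),q.min(0),q.mean(0) if len(q) else 0)
k=(np.hypot(W[:,0]-s[0],W[:,1]-s[1])<.034)&(W[:,2]<.095)&(W[:,2]>.07);q=W[k];print('rim',np.percentile(q[:,2],[90,97,100]))
E
```

```text
travel [-0.0004, 0.0007, 0.0236] dr [-0.0001, -0.0002, 0.0003] time 24.8 pos [ 0.5683 -0.3376  0.1708] rot [-1.7996e+02 -7.0000e-02 -1.7988e+02] w 0.0457
26 [ 0.56320138 -0.33869903  0.11487986] [ 0.56948727 -0.33179262  0.12806046]
rim [0.08572025 0.08676933 0.08912249]
```

View pics/s4.png

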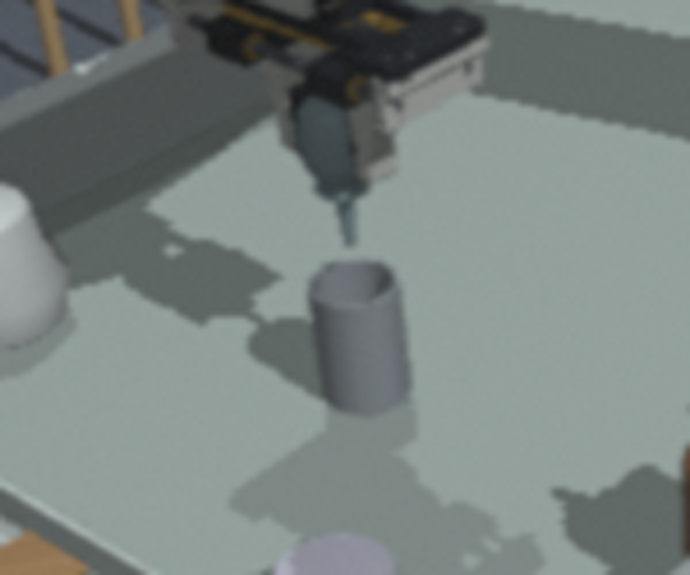

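Tip at crop (350,245), straight above the rim centre at (353,283), about 27 mm up. Lowering 12 mm more.

jog_arm(travel=[[0,0,0.008],[0,0,0.016],[0,0,0.022],[0,0,0.024],[0,0,0.024],[0,0,0.024],[0,0,0.024],[0,0,0.024],[0,0,0.024],[0,0,0.024]], dr=[[0,0,0],[0,0,0],[0,0,0],[0,0,0],[0,0,0],[0,0,0],[0,0,0],[0,0,0],[0,0,0],[0,0,0]], claw=[0.4,0.4,0.4,0.4,0.4,0.4,0.4,0.4,0.4,0.4])

```text
time_s: 26.1
tcp_pos: [0.5683, -0.3376, 0.1589]
eef_rot: [-180.0, -0.1, -179.9]
contact_force: [0.3, 0.6, -1.2]
gripper_width: 0.0451
gripper_force: 15.0
```

```bash
python3 - <<'E'
from t import *
s=r.get_state();W=world(cap('scene')).reshape(-1,3);p=s['tcp_pos']
k=(np.hypot(W[:,0]-p[0],W[:,1]-p[1])<.02)&(W[:,2]<p[2]-.03)&(W[:,2]>.093);print(p,k.sum(),W[k].min(0)[2])
print(np.abs(s['qd']).max(),s['gripper_force']); print(r.close_job())
E
```

```text
[ 0.56832891 -0.33763804  0.158903  ] 24 0.10405522402567424
0.054026101520615384 14.999906890589045
the job is handed in; nothing more can be done
None
```

The job is handed in at about 26 s, with no verdict returned: the beaker stands upright and released, and the bulb is held still and upright, its nozzle tip about 15 mm above the centre of the beaker's mouth.

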